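# Lock the terminal box panel with its quarter-turn stud

## Robot

A 6-joint arm with a two-finger parallel gripper is mounted at the origin on the work surface. World frame = base frame: x ahead of the robot, y to its left, z up, the work surface at z = 0. Lengths are in m, angles in rad, forces in N, time in s.
With the tool pointing down it reaches from about 0.3 to 0.875 m from the base axis. Payload 6.4 kg.
Tool frame: the origin (TCP) lies between the finger pads; the fingertips stand tip_extent ahead of it and the grasp point (between the pads) lies 5 mm behind it (tip_extent is the distance from the TCP to the fingertips, in m); z points along the fingers, y is the direction in which the jaws open and shut (so a half turn about z gives the same grasp; the last joint's range is limited). The gripper opens to 85 mm and grips with 20 to 120 N. Pads are 22 mm wide; open, the fingers measure 114 mm over their backs; the gripper's body (76 mm by 85 mm) begins 54 mm behind the grasp point. The pads swing forward as they close: fully open they stand 13 mm farther back than shut.
Start: joints at [-1.468, 0.181, 1.607, -0, 1.354, -0.206], TCP at [0.175, -0.548, 0.217] pointing down, gripper open.
Joint ranges: [-2.99, 2.99], [-0.89, 2.07], [0.3, 2.58], [-1.14, 4.28], [0, 2.63], [-3.12, 3.12]. Speed limits (rad/s): [2.57, 2.57, 3.01, 3.14, 3.14, 3.14].

## Interface

Orientations are given as a unit quaternion [w, x, y, z].
In Python, from bench import * gives the robot as it stands.
- The arm moves only by the shell command python3 -m jog 'ROWS'. ROWS is JSON, a list of rows, each a list of 3 entries, a list of its own where there are three numbers: the shift along the tool's x, y, z in mm, then the turn, a rotation vector about the tool's x, y, z in rad, then the opening, from 0 (shut) to 1 (fully open). A call has 1 to 20 rows; each row is the pose to reach, as a shift and turn from the pose measured when the call began, along the tool's axes at that moment; what a row does not reach only later rows make up. A row lasts 1/12 s, in which the tool goes at most 41.7 mm and 7.16 degrees, less where a joint would pass 70% of its speed; a pose out of reach is approached as far as the arm can. A call with a gripper value outside its range is refused whole. The fingers move at their own pace and stop on an object; the grip force is fixed at half the most. Time passes only in rows, so rows that repeat a pose let the fingers close. It gives the time, the measured TCP pose, the force and the opening at its end, in the units of the state.
- get_obs(): the state, without advancing time (a new reading comes with each control period).
- camera(name): name is "scene" or "side" or "wrist"; returns (picture, depth): 384x512x3 uint8, red, green, blue; 384x512 float32, m along the optical axis (not along the pixel's ray), 0 where there is no reading.
- get_calibration(name): a dict with "fx", "fy", "cx", "cy" (pixels), "world_from_camera" (4x4, takes a point from camera to world coordinates). Camera axes: x right, y down, z forward; pixel columns grow to the right and rows downward; lengths in m; the calibration is good to about 2 mm. A picture is of the moment at which its call begins: read the wrist's pose just before it. get_calibration takes no time and is no camera call; for the wrist camera it gives the pose at the moment of the call.
- hand_in(): hands the job in, once; it reports no verdict.
The state is a dict: "time_s": time; "q": joint angles; "dq": joint speeds; "joint_efforts": joint torques, N m; "eef_pos": TCP position; "eef_rot": TCP orientation; "wrist_force": force on the tool from outside, world axes, zero at the start; "torque": the same for the moment, N m; "opening": opening from 0.0 (shut) to 1.0 (fully open).
Only numpy, scipy, OpenCV 4.12 (cv2) and the standard library are available. Lean on these libraries where they do the work, as an engineer would, in place of code of your own. Each camera call takes 0.05 s, during which the arm holds its last target.

## Task

The access panel of the grey terminal box on the desk is sprung open a crack because its quarter-turn stud is out. Take the winged stud from the wooden block, pass its cross-bar through the hole in the panel and the slot below (feel for the slot, do not force it), push it in against the panel's spring to the stop, turn it a quarter turn clockwise seen from above, let it spring back into its notch and let go, so that the stud alone holds the panel down. Leave everything else on the desk where it is.

Things in the scene. Friction and masses are not known exactly. Their poses are not given: they have to be found in the camera images.
- stud_wing (a point): Loose steel quarter-turn stud, 59 mm tall, 60 g, upright in the wooden block. Point: centre of its flat wing, the grip: 36 mm along x, 12 mm thick along y (grip across y), 32 mm tall. Below it: flange 44 mm wide, 4 mm thick (underside 20 mm below this point), stem 7 mm thick, cross-bar 30 mm along x, 6 mm along y, 6 mm tall (underside 43 mm below). Half a turn makes no difference.
- stud_foot (a point): Same stud: centre of the underside of its cross-bar, 43 mm below stud_wing, same axes. The cross-bar is parallel to the wing.
- stud: Same stud, origin and axes as stud_foot. Keep each push or twist on it under 25 N or so; over 60 N, summed over all its contacts with box, panel and plate, damages it (pushing counts at the panel or plate, twisting at both ends of the bar). Where it may meet metal, move at 15 mm/s or slower: meeting the plate at 30 mm/s already gives 40 to 50 N.
- block: Wooden block 70 x 70 x 31 mm, fixed; origin at the centre of its underside. A round hole 34 mm wide, 26 mm deep in its top holds the stud, whose flange rests on the block: flange top 35 mm, wing top 67 mm above the desk.
- box: Grey steel terminal box, fixed on the desk, 200 (x) by 150 (y) by 80 mm tall; origin at the centre of its underside. Its panel is hinged along the +x edge; the stud hole is near the -x edge. Feet stick out 17 mm on both y sides.
- hole (a point): On the axis of the 34 mm round hole in the panel, fixed to the box, axes as the box's, 87 mm above the desk: level with the panel's top face when that is pressed to its stop. At the start the panel stands 9.6 mm higher here, slightly tilted.
- slot (a point): On the hole's axis, at the top of the rigid steel catch plate under the panel, 8 mm below point hole; axes as the box's. Its slot, 33 x 8.4 mm, is centred here, its length near the box's x but askew by an UNMEASURED angle of up to 0.7 rad either way: find it by feel. A bar over about 0.12 rad off lands on the plate, foot at this height; in line it drops in, and about 5 mm lower the flange meets the raised panel.
- stop (a point): Where stud_foot is (23 mm below point hole, on the axis) when the flange has pushed the panel to its hard stop; it takes 7 N at first, 10 N just before the stop. Only here, or up to 1.5 mm above, the stud can turn: clockwise from above, 90 degrees from the slot, ended by stops about 0.2 rad later; 90 degrees within 0.15 rad is enough; the other way is blocked.
- notch (a point): Where stud_foot is (18 mm below point hole, on the axis) when locked: let go after the quarter turn, the panel's spring lifts the stud 5 mm, its cross-bar into a notch 11 mm wide and 3 mm deep across the slot's underside, which keeps it from turning back.
- panel (a joint): Angle of the box's aluminium panel, 186 x 146 x 5 mm, about its hinge, 160 mm from the hole: 0 = pressed down to its hard stop, 0.060 = sprung up to its upper stop (start), about 0.031 = held by the locked stud, about 0.013 = held by a stud only part turned, not in its notch.
- pot: Brown clay pot with wooden stopper, loose, 100 mm wide and 126 mm tall; origin at the centre of its underside. Leave alone.
- pen: Chrome pen lying on the desk along its x, 135 mm long, 10 mm thick, loose; origin under its middle. Leave alone.
- protractor: Purple plastic protractor lying flat, half-ring of 100 mm diameter, 4 mm thick, loose; origin at the middle of its straight edge, the half-ring to +y. Leave alone.
- rubber: Blackboard rubber, 50 x 120 x 34 mm, loose; origin at the centre of its underside. Leave alone.
- turntable: Small wooden turntable 160 mm wide with three standing chalk sticks, 85 mm tall, base fixed to the desk; origin at the centre of its underside. Leave alone.
- chalk (a point): Top of one chalk stick standing in the turntable's platter, 48 mm from its axis; it moves if the platter is swung.
Not all that is in view belongs to the job. What is shaped like the stud but black or red is not meant.

How it is judged:
By the outcome, as a careful person would: the job done as asked, in the order asked, and still so for the second after the job is handed in, with the robot touching nothing.
It also fails if it takes over 72 s, if anything falls off the work surface, if the arm or the gripper's body presses on something with over 40 N, if the wrist force passes 120 N, or if a joint passes its speed limit or range.

## Working session

There is one attempt and no reset: what is moved stays moved. The work goes in short steps, Python scripts to look and compute and a shell command to move; the robot and the scene stay as the last step left them, time stands still between calls to the robot, and variables do not carry over. Pictures are saved under pics/ and viewed, and the job is handed in when it is done.

```bash
ls; mkdir -p pics
python3 - <<'E'
from bench import *
import cv2,numpy as np
print(get_obs())
for n in("scene","side","wrist"):
    c=get_calibration(n);im,d=camera(n)
    print(n,c)
    cv2.imwrite(f"pics/{n}0.png",im[:,:,::-1])
    np.savez(f"{n}0.npz",im=im,d=d,T=c["world_from_camera"],K=[c["fx"],c["fy"],c["cx"],c["cy"]])
E
```

```text
pics
{'time_s': 0.0, 'q': array([-1.46832249e+00,  1.81580106e-01,  1.60800104e+00,  9.19955937e-06,
        1.35375507e+00, -2.06320140e-01]), 'dq': array([ 0.00118826, -0.00040856,  0.00114767, -0.00022724,  0.00096236,
       -0.00081976]), 'joint_efforts': array([ 1.74363788e-03, -4.44870579e+01, -3.51336551e+01, -3.07087448e-04,
        9.08013317e-03,  3.12218219e-06]), 'eef_pos': array([ 0.17469797, -0.54722868,  0.21586555]), 'eef_rot': array([-8.70372594e-04,  9.88104221e-01,  1.53783250e-01,  4.97302023e-05]), 'wrist_force': array([0.27327486, 0.62366012, 0.16128322]), 'torque': array([-0.00915128,  0.02926941,  0.00920474]), 'opening': 0.9988541358456277}
scene {'fx': 404.32494596508644, 'fy': 404.32494596508644, 'cx': 257.8265162816058, 'cy': 192.25076305124307, 'world_from_camera': array([[ 0.73768092,  0.52999241, -0.41825221,  1.02940923],
       [ 0.67503643, -0.56764473,  0.47128047, -0.55572749],
       [ 0.01235641, -0.62999009, -0.77650487,  1.01170755],
       [ 0.        ,  0.        ,  0.        ,  1.        ]])}
side {'fx': 395.2770050256446, 'fy': 395.2770050256446, 'cx': 255.4011807114987, 'cy': 187.84265718406266, 'world_from_camera': array([[ 7.29099959e-01, -3.88521879e-01,  5.63439437e-01,
        -9.81542780e-03],
       [-6.84406649e-01, -4.12824205e-01,  6.00968980e-01,
        -5.90301542e-01],
       [-8.88159071e-04, -8.23788156e-01, -5.66897068e-01,
         6.23638413e-01],
       [ 0.00000000e+00,  0.00000000e+00,  0.00000000e+00,
         1.00000000e+00]])}
wrist {'fx': 309.05231079343116, 'fy': 309.05231079343116, 'cx': 257.51417886045704, 'cy': 197.37822544880962, 'world_from_camera': array([[ 0.30414294, -0.91713109, -0.25761918,  0.23833387],
       [-0.95262477, -0.29331098, -0.0804656 , -0.52585053],
       [-0.00176503,  0.26988746, -0.96289026,  0.37433959],
       [ 0.        ,  0.        ,  0.        ,  1.        ]])}
```

View pics/scene0.png

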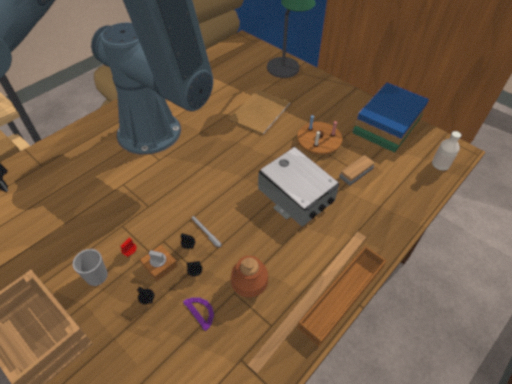

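View pics/side0.png

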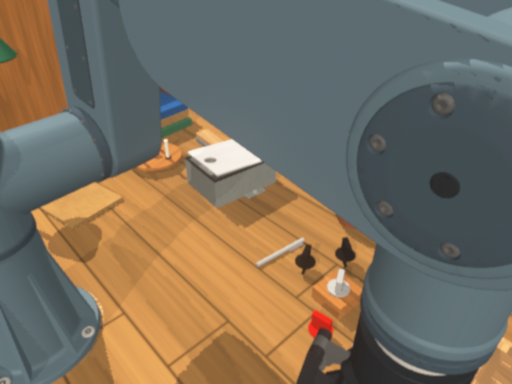

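View pics/wrist0.png

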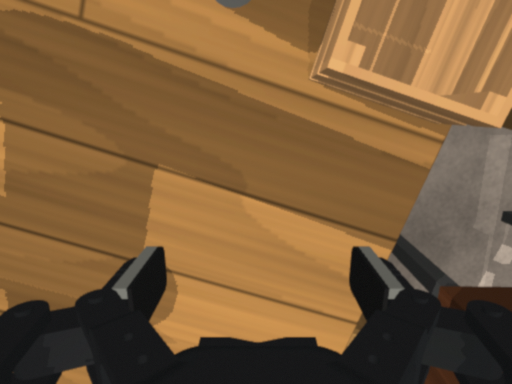

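The scene view shows a steel wing on the wooden block at (157,258). The black lookalikes are at (188,241), (194,268) and (146,296), and the red one is at (128,247). The box hole is near (284,162). Only the grey stud standing in the block fits the description. I'll enlarge it to confirm.

Run:
```python
import cv2,numpy as np
s=cv2.imread("pics/scene0.png");d=cv2.imread("pics/side0.png")
r=lambda im,x,y,w,h,k:cv2.resize(im[y:y+h,x:x+w],None,fx=k,fy=k,interpolation=cv2.INTER_CUBIC)
a=np.vstack([np.hstack([r(s,110,220,100,75,4),r(s,250,140,100,75,4)]),np.hstack([r(d,300,230,100,75,4),r(d,180,130,100,75,4)])])
cv2.imwrite("pics/crop0.png",a)
z=np.load("scene0.npz");K=z['K'];T=z['T']
def P(im,u,v,z_=None):
    q=np.load(im+"0.npz");fx,fy,cx,cy=q['K'];D=q['d'][int(v),int(u)];p=np.array([(u-cx)/fx*D,(v-cy)/fy*D,D,1]);return q['T']@p
for n,u,v in [("scene",157,257),("scene",160,268),("scene",284,163),("scene",310,180),("side",211,159),("side",340,275),("scene",188,241),("scene",320,130)]:print(n,u,v,P(n,u,v).round(3))
```

```text
scene 157 257 [ 0.468 -0.325  0.056  1.   ]
scene 160 268 [ 0.485 -0.335  0.03   1.   ]
scene 284 163 [0.506 0.156 0.077 1.   ]
scene 310 180 [0.616 0.146 0.091 1.   ]
side 211 159 [0.567 0.21  0.051 1.   ]
side 340 275 [ 0.46  -0.321  0.069  1.   ]
scene 188 241 [ 0.484 -0.232  0.044  1.   ]
scene 320 130 [0.468 0.407 0.027 1.   ]
```

View pics/crop0.png

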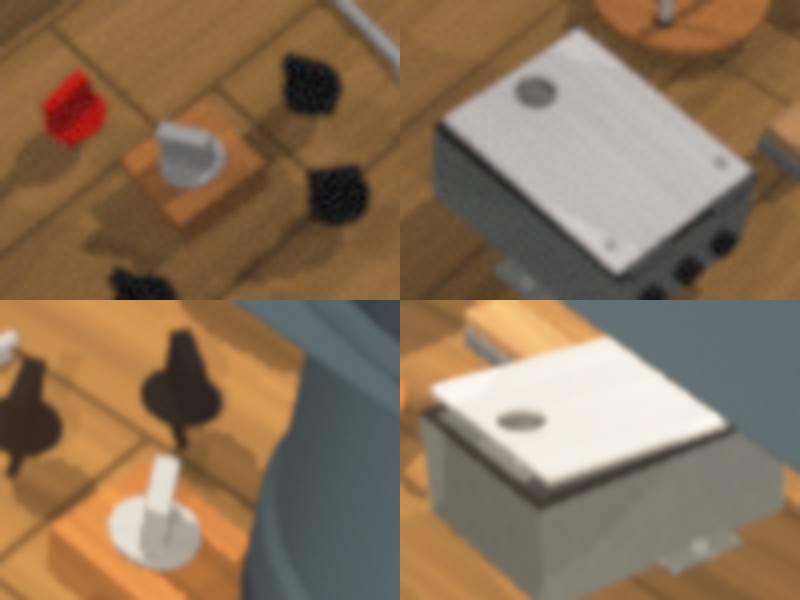

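The crop confirms it: the grey steel stud stands in the block at scene (157,257), and the black and red ones stand apart. Next I'll move above it for a wrist look.

```bash
python3 -m jog '[[[35,-14,0],[0,0,0],1],[[70,-28,0],[0,0,0],1],[[105,-42,0],[0,0,0],1],[[140,-55,0],[0,0,0],1],[[175,-70,0],[0,0,0],1],[[210,-85,0],[0,0,0],1],[[245,-100,0],[0,0,0],1],[[280,-112,0],[0,0,0],1],[[300,-120,0],[0,0,0],1],[[300,-120,0],[0,0,0],1],[[300,-120,0],[0,0,0],1]]'
cat > h.py <<'E'
from bench import *
import cv2,numpy as np
from scipy.spatial.transform import Rotation as R
def snap(n,tag):
    o=get_obs();c=get_calibration(n);im,d=camera(n)
    cv2.imwrite(f"pics/{tag}.png",im[:,:,::-1])
    np.savez(f"{tag}.npz",im=im,d=d,T=c["world_from_camera"],K=[c["fx"],c["fy"],c["cx"],c["cy"]],eef=o["eef_pos"],rot=o["eef_rot"])
    return o
def ray(tag,u,v):
    q=np.load(tag+".npz");fx,fy,cx,cy=q['K'];T=q['T']
    return T[:3,3],T[:3,:3]@np.array([(u-cx)/fx,(v-cy)/fy,1])
def onz(tag,u,v,z):
    o,d=ray(tag,u,v);return o+d*(z-o[2])/d[2]
def dep(tag,u,v):
    o,d=ray(tag,u,v);return o+d*float(np.load(tag+".npz")['d'][int(round(v)),int(round(u))])
def tri(obs):
    A=np.zeros((3,3));b=np.zeros(3)
    for t,u,v in obs:
        o,d=ray(t,u,v);d=d/np.linalg.norm(d);M=np.eye(3)-np.outer(d,d);A+=M;b+=M@o
    p=np.linalg.solve(A,b)
    res=[np.linalg.norm((np.eye(3)-np.outer(d/np.linalg.norm(d),d/np.linalg.norm(d)))@(p-o)) for o,d in [ray(*x) for x in obs]]
    return p,res
def axes(o):
    q=o["eef_rot"];return R.from_quat([q[1],q[2],q[3],q[0]]).as_matrix()
def st(o):
    M=axes(o);print("t",round(o["time_s"],2),"p",np.round(o["eef_pos"]*1000,1),"x",M[:,0].round(3),"z",M[:,2].round(4),"F",o["wrist_force"].round(1),"op",round(o["opening"],3),"q6",o["q"][5].round(3))
E
python3 -c "
from h import *
st(snap('wrist','w1'))"
```

```text
time_s: 1.07
eef_pos: [0.4246, -0.3409, 0.216]
eef_rot: [-0.001, 0.988, 0.155, -0.0]
wrist_force: [-0.4, -1.1, -0.7]
opening: 1.0
t 1.07 p [ 424.6 -340.9  216. ] x [ 0.952  0.307 -0.   ] z [-8.0e-04  1.5e-03 -1.0e+00] F [-0.4 -1.1 -0.7] op 1.0 q6 0.364
```

View pics/w1.png

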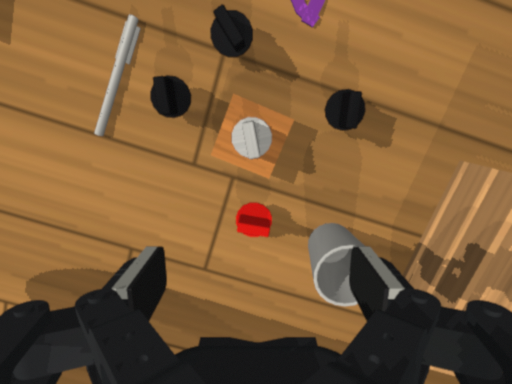

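Wrist view: the stud's flange is centred near (252,138) on the block, with the wing running roughly from (246,122) to (257,155). The black ones are at (170,96), (231,32) and (345,110), and the red one is at (254,219). The cup is at (335,265). Next I measure the wing.

Run:
```python
from h import *
im=cv2.imread("pics/w1.png")
c=im[95:185,205:310]
cv2.imwrite("pics/c1.png",cv2.resize(c,None,fx=7,fy=6.5,interpolation=cv2.INTER_CUBIC))
D=np.load("w1.npz")['d']
hsv=cv2.cvtColor(im,cv2.COLOR_BGR2HSV)
m=np.zeros(D.shape,np.uint8);
# height map
q=np.load("w1.npz");fx,fy,cx,cy=q['K'];u,v=np.meshgrid(np.arange(512),np.arange(384))
P=np.stack([(u-cx)/fx*D,(v-cy)/fy*D,D],-1)@q['T'][:3,:3].T+q['T'][:3,3]
roi=(u>205)&(u<310)&(v>95)&(v<185)
grey=(hsv[...,1]<50)&(hsv[...,2]>90)&roi
for lo,hi in((0.055,0.08),(0.03,0.045)):
    k=grey&(P[...,2]>lo)&(P[...,2]<hi)
    X=P[k];print(lo,k.sum(),X.mean(0).round(4),X.min(0).round(4),X.max(0).round(4),'px',u[k].mean(),v[k].mean())
    r=cv2.minAreaRect((X[:,:2]*1000).astype(np.float32));print(r)
print(P[roi&(P[...,2]>.02)&(P[...,2]<.034)].mean(0))
```

```text
0.055 452 [ 0.4601 -0.3206  0.0678] [ 0.4424 -0.3331  0.0556] [ 0.477  -0.3083  0.0703] px 250.52433628318585 139.28097345132744
((459.5947265625, -320.7049865722656), (35.31695556640625, 12.041526794433594), 28.603574752807617)
0.03 779 [ 0.4608 -0.3207  0.0363] [ 0.4382 -0.3419  0.0342] [ 0.4803 -0.2997  0.0435] px 251.57381258023108 136.09114249037228
((459.4100341796875, -320.4759826660156), (40.47062301635742, 41.142452239990234), 18.13992691040039)
[ 0.46058442 -0.32055444  0.03224572]
```

View pics/c1.png

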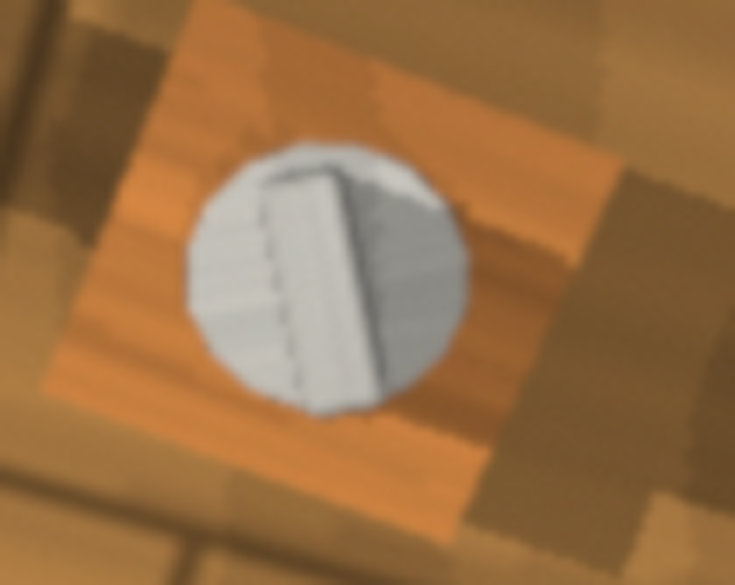

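The wing-top mask gives centre (0.460,-0.3206), z 0.068 and heading 28.6°, with size 35x12. Side-view depth agrees: (0.460,-0.321,0.069). Now I need tip_extent and the fingertips' position.

Run:
```python
from h import *
import bench
print([n for n in dir(bench) if not n.startswith('_')])
print(getattr(bench,'tip_extent',None))
q=np.load("w1.npz");D=q['d'];fx,fy,cx,cy=q['K'];u,v=np.meshgrid(np.arange(512),np.arange(384))
P=np.stack([(u-cx)/fx*D,(v-cy)/fy*D,D],-1)@q['T'][:3,:3].T+q['T'][:3,3]
M=axes(get_obs());L=(P-q['eef'])@M*1000
k=(v>240)&(D>0)&(P[...,2]>.16)
for s in((u<200),(u>320)):
    X=L[k&s];print(X.shape,X.min(0).round(1),X.max(0).round(1)); Y=X[X[:,2]>X[:,2].max()-12];print(Y.min(0),Y.max(0))
# target
d=(np.array([.460,-.3206,0])-get_obs()['eef_pos'])@M*1000;print(d)
```

```text
['MotionError', 'camera', 'get_calibration', 'get_obs', 'hand_in', 'tip_extent']
0.014
(16458, 3) [ -14.   -76.4 -113.2] [ 19.5 -12.2 -28. ]
[-12.60154511 -57.23628058 -40.0199576 ] [ 10.09618916 -43.40236057 -28.02058165]
(16004, 3) [ -14.1   10.5 -112.8] [ 19.7  73.6 -28.1]
[-12.62785523  40.79466354 -40.04463482] [ 10.23665444  54.67287298 -28.05181483]
[ 40.96923807  -8.73535809 216.02745568]
```

```bash
python3 -m jog '[[[20,-4,0],[0,0,-0.1],0.35],[[41,-9,0],[0,0,-0.187],0.35],[[41,-9,20],[0,0,-0.187],0.35],[[41,-9,40],[0,0,-0.187],0.35],[[41,-9,50],[0,0,-0.187],0.35],[[41,-9,50],[0,0,-0.187],0.35],[[41,-9,50],[0,0,-0.187],0.35],[[41,-9,50],[0,0,-0.187],0.35]]'
python3 - <<'E'
from h import *
o=snap('wrist','w2');st(o)
snap('side','s2')
q=np.load("w2.npz");D=q['d'];fx,fy,cx,cy=q['K'];u,v=np.meshgrid(np.arange(512),np.arange(384))
P=np.stack([(u-cx)/fx*D,(v-cy)/fy*D,D],-1)@q['T'][:3,:3].T+q['T'][:3,3]
M=axes(o);L=(P-q['eef'])@M*1000
k=(v>200)&(D>0)&(L[...,2]<5)
for s in((u<257),(u>257)):
    X=L[k&s];Y=X[X[:,2]>X[:,2].max()-12];print(Y.min(0),Y.max(0))
E
```

```text
time_s: 1.78
eef_pos: [0.4601, -0.3217, 0.1671]
eef_rot: [-0.0, 0.969, 0.245, 0.0]
wrist_force: [1.4, -0.3, -0.0]
opening: 0.351
t 1.78 p [ 460.1 -321.7  167.1] x [0.88  0.476 0.   ] z [-0.e+00  3.e-04 -1.e+00] F [ 1.4 -0.3 -0. ] op 0.351 q6 0.253
[-12.16896798 -29.64299277 -27.73561124] [ 10.51353642 -16.33035958 -15.80627413]
[-12.21115361  13.19857748 -27.90059278] [ 10.68842134  26.38600783 -15.91670679]
```

View pics/w2.png

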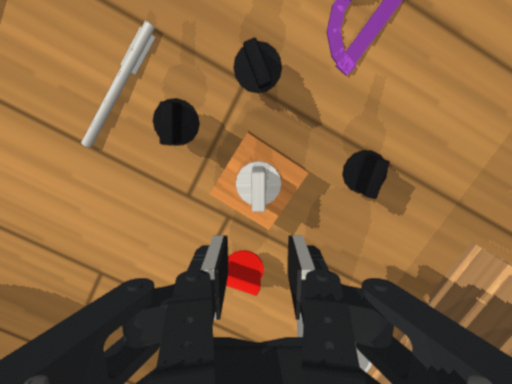

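View pics/s2.png

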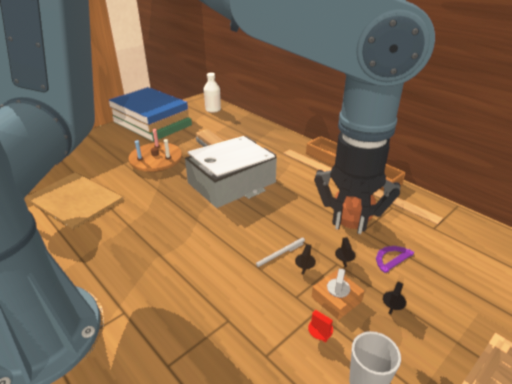

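Run:
```python
from h import *
q=np.load("s2.npz");fx,fy,cx,cy=q['K'];Ti=np.linalg.inv(q['T'])
M=axes(get_obs());e=get_obs()['eef_pos']
for y in(-22,22):
  for z in(-28,-16,0,14):
    p=e+M@np.array([0,y,z])/1000;c=Ti@np.r_[p,1];print(y,z,(fx*c[0]/c[2]+cx).round(1),(fy*c[1]/c[2]+cy).round(1))
im=cv2.imread("pics/s2.png")[180:320,280:420];cv2.imwrite("pics/s2c.png",cv2.resize(im,None,fx=4,fy=4))
```

```text
-22 -28 336.5 220.2
-22 -16 335.7 225.6
-22 0 334.6 232.6
-22 14 333.8 238.7
22 -28 362.8 225.4
22 -16 361.7 230.9
22 0 360.3 237.9
22 14 359.1 244.0
```

View pics/s2c.png

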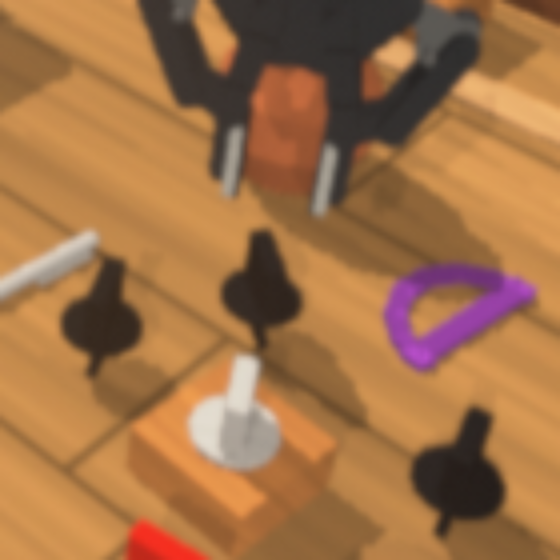

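Side tips appear at about (338,229) and (360,233), so about 10–16 mm behind the reported TCP, where tip_extent suggests 14 mm ahead. I'll descend to where it's safe either way and look again.

```bash
python3 - <<'E'
from h import *
q=np.load("w2.npz");D=q['d'];fx,fy,cx,cy=q['K'];u,v=np.meshgrid(np.arange(512),np.arange(384))
P=np.stack([(u-cx)/fx*D,(v-cy)/fy*D,D],-1)@q['T'][:3,:3].T+q['T'][:3,3]
hsv=cv2.cvtColor(cv2.imread("pics/w2.png"),cv2.COLOR_BGR2HSV)
k=(u>210)&(u<310)&(v>130)&(v<230)&(hsv[...,1]<50)&(hsv[...,2]>90)&(P[...,2]>.06)&(P[...,2]<.08)
X=P[k];r=cv2.minAreaRect((X[:,:2]*1000).astype(np.float32));print(r,X[:,2].mean())
print((X.mean(0)-q['eef'])@axes(get_obs())*1000)
E
python3 -m jog '[[[0.5,-1,35],[0,0,0],0.45],[[0.5,-1,70],[0,0,0],0.45],[[0.5,-1,95],[0,0,0],0.45],[[0.5,-1,107],[0,0,0],0.45],[[0.5,-1,107],[0,0,0],0.45],[[0.5,-1,107],[0,0,0],0.45]]'
python3 - <<'E'
from h import *
st(snap('wrist','w3'));snap('side','s3')
im=cv2.imread("pics/s3.png")[220:340,280:420];a=cv2.resize(im,None,fx=4,fy=4)
b=cv2.imread("pics/w3.png")[144:384,150:350];b=cv2.resize(b,None,fx=1,fy=2)
cv2.imwrite("pics/s3c.png",np.hstack([a,b]))
E
```

```text
((460.0694274902344, -320.5582580566406), (34.90320587158203, 11.968754768371582), 29.1143856048584) 0.0679173480016519
[ 1.44711564 -0.92001645 99.16475308]
time_s: 2.38
eef_pos: [0.4609, -0.321, 0.0612]
eef_rot: [0.0, 0.969, 0.246, 0.0]
wrist_force: [0.7, 0.5, 0.5]
opening: 0.451
t 2.38 p [ 460.9 -321.    61.2] x [0.879 0.476 0.001] z [ 1.e-03 -7.e-04 -1.e+00] F [0.7 0.5 0.5] op 0.451 q6 0.255
```

View pics/s3c.png

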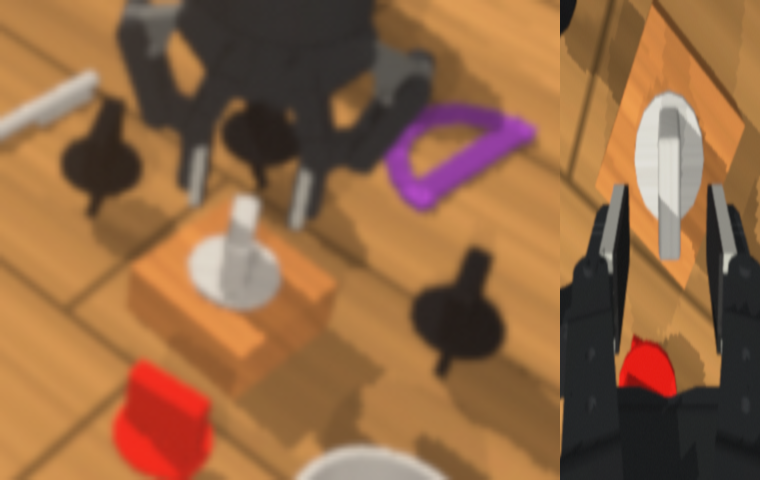

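Run:
```python
from h import *
e=get_obs()['eef_pos'];M=axes(get_obs())
for t in('s3','w3'):
  q=np.load(t+".npz");fx,fy,cx,cy=q['K'];Ti=np.linalg.inv(q['T'])
  im=cv2.imread(f"pics/{t}.png")
  k=4 if t=='s3' else 2
  im=cv2.resize(im,None,fx=k,fy=k,interpolation=cv2.INTER_CUBIC)
  for y in(-19,19):
   for x in(-11,11):
    for z,col in((-28,(0,0,255)),(-14,(0,255,255)),(0,(0,255,0)),(14,(255,0,0))):
     c=Ti@np.r_[e+M@np.array([x,y,z])/1000,1];U=(int(k*(fx*c[0]/c[2]+cx)),int(k*(fy*c[1]/c[2]+cy)));cv2.circle(im,U,3,col,-1)
  p=Ti@np.r_[.460,-.3206,.067,1];U=(int(k*(fx*p[0]/p[2]+cx)),int(k*(fy*p[1]/p[2]+cy)));cv2.circle(im,U,3,(255,0,255),-1)
  cv2.imwrite(f"pics/{t}p.png",im[880:1360,1120:1680] if k==4 else im[288:768,250:750])
```

```text
(no output)
```

View pics/s3p.png

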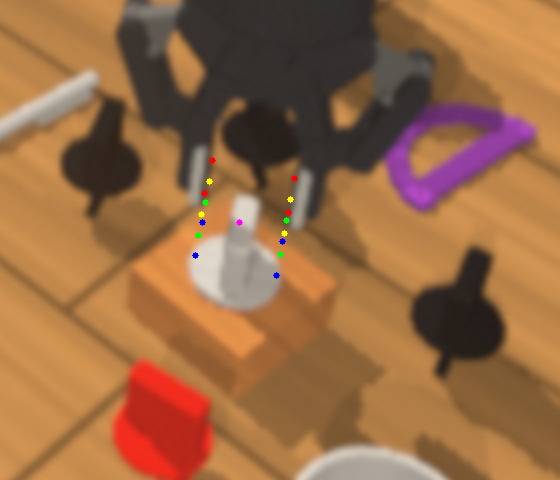

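View pics/w3p.png

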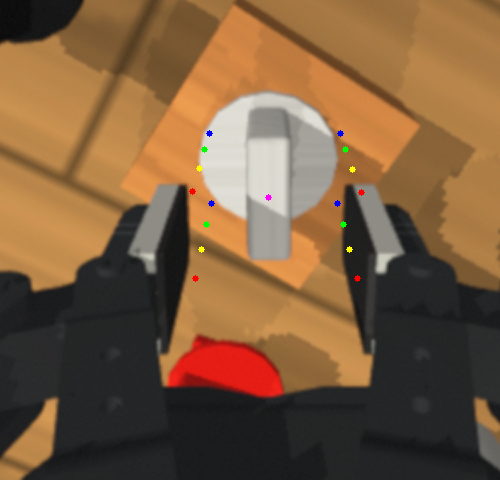

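The two views agree: the tips are about 17 mm behind the reported TCP (z ≈ 0.078 now), and the wing is centred between the pads. I'll descend 34 mm, which leaves the tips about 5 mm above the flange, and close.

```bash
python3 -m jog '[[[-0.5,0,10],[0,0,0],0.45],[[-0.5,0,20],[0,0,0],0.45],[[-0.5,0,29],[0,0,0],0.45],[[-0.5,0,34],[0,0,0],0.45],[[-0.5,0,34],[0,0,0],0.45],[[-0.5,0,34],[0,0,0],0.3],[[-0.5,0,34],[0,0,0],0],[[-0.5,0,34],[0,0,0],0],[[-0.5,0,34],[0,0,0],0],[[-0.5,0,34],[0,0,0],0],[[-0.5,0,34],[0,0,0],0],[[-0.5,0,34],[0,0,0],0]]'
python3 - <<'E'
from h import *
st(snap('wrist','w4'));snap('side','s4')
im=cv2.imread("pics/s4.png")[220:340,280:420];a=cv2.resize(im,None,fx=4,fy=4)
b=cv2.imread("pics/w4.png")[144:384,150:350];b=cv2.resize(b,None,fx=1,fy=2)
cv2.imwrite("pics/s4c.png",np.hstack([a,b]))
E
```

```text
time_s: 3.48
eef_pos: [0.4617, -0.3224, 0.029]
eef_rot: [0.002, 0.969, 0.246, 0.001]
wrist_force: [-0.3, -0.1, 0.6]
opening: 0.124
t 3.48 p [ 461.7 -322.4   29. ] x [0.879 0.476 0.002] z [ 0.0037 -0.0035 -1.    ] F [-0.3 -0.1  0.6] op 0.124 q6 0.254
```

View pics/s4c.png

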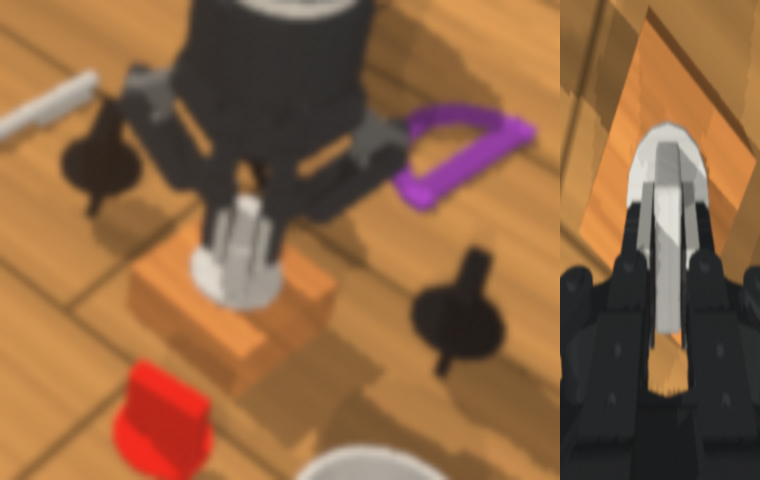

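The grip holds at 10.5 mm with the wing between the pads. Now I lift, and triangulate the hole from the initial scene and side views.

```bash
python3 -m jog '[[[0,0,-4],[0,0,0],0],[[0,0,-14],[0,0,0],0],[[0,0,-30],[0,0,0],0],[[0,0,-60],[0,0,0],0],[[0,0,-95],[0,0,0],0],[[0,0,-125],[0,0,0],0],[[0,0,-145],[0,0,0],0],[[0,0,-145],[0,0,0],0]]'
python3 - <<'E'
from h import *
print(tri([("scene0",283.75,163),("side0",210,160.25)]))
for t,u,v in(("scene0",283.75,163),("side0",210,160.25)):print(onz(t,u,v,.0966))
# box panel corners on scene
o=snap('wrist','w5');st(o)
for t in('scene0',):
  for u,v in((250+(575-400)/4,140+28/4),(250+(442-400)/4,140+120/4),(250+(752-400)/4,140+172/4),(250+(618-400)/4,140+277/4)):print(u,v,onz(t,u,v,.09))
E
```

```text
time_s: 4.25
eef_pos: [0.4635, -0.3243, 0.1805]
eef_rot: [0.007, 0.969, 0.246, 0.004]
wrist_force: [0.2, -0.3, -1.1]
opening: 0.128
(array([0.51524382, 0.14255688, 0.09563241]), [np.float64(0.0009684611959626258), np.float64(0.0009684611959625968)])
[0.51642094 0.14066081 0.0966    ]
[0.51466374 0.1427828  0.0966    ]
t 4.25 p [ 463.5 -324.3  180.5] x [0.879 0.476 0.004] z [ 0.0104 -0.0108 -0.9999] F [ 0.2 -0.3 -1.1] op 0.128 q6 0.254
293.75 147.0 [0.49065626 0.22199634 0.09      ]
260.5 170.0 [0.47950512 0.07425205 0.09      ]
338.0 183.0 [0.68469308 0.19426709 0.09      ]
304.5 209.25 [0.67200812 0.04835032 0.09      ]
```

View pics/w5.png

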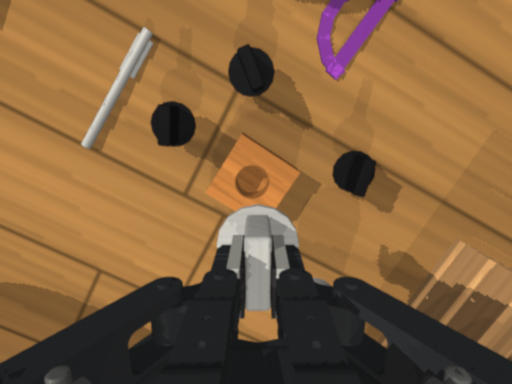

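Hole: (0.515,0.142), z 0.0956, with the rays agreeing to 1 mm, against 0.0966 expected. The box heading is about -7.5°. The stud is lifted and the block is empty at (252,180). I'll carry it over with a half-turn flip, to leave joint 6 room for the clockwise turn, and look from beside the hole.

```bash
python3 -m jog '[[[8,-9,-5],[0,0,-0.12],0],[[24,-26,-10],[0,0,-0.24],0],[[40,-44,-15],[0,0,-0.36],0],[[57,-63,-20],[0,0,-0.48],0],[[74,-82,-20],[0,0,-0.6],0],[[92,-101,-20],[0,0,-0.72],0],[[110,-121,-20],[0,0,-0.84],0],[[128,-141,-20],[0,0,-0.96],0],[[146,-161,-20],[0,0,-1.08],0],[[164,-181,-20],[0,0,-1.2],0],[[182,-201,-20],[0,0,-1.32],0],[[200,-221,-20],[0,0,-1.44],0],[[218,-241,-20],[0,0,-1.56],0],[[236,-261,-20],[0,0,-1.68],0],[[254,-281,-20],[0,0,-1.8],0],[[272,-300,-20],[0,0,-1.92],0],[[288,-318,-20],[0,0,-2.04],0],[[302,-333,-20],[0,0,-2.16],0],[[311,-342,-20],[0,0,-2.28],0],[[314,-346,-20],[0,0,-2.4],0]]'
python3 -m jog '[[[0,0,0],[0,0,-0.1],0],[[0,0,0],[0,0,-0.1],0],[[0,0,0],[0,0,-0.1],0]]'
python3 - <<'E'
from h import *
o=snap('wrist','w6');st(o);print(o['q'].round(3))
E
```

```text
time_s: 5.97
eef_pos: [0.5727, 0.1327, 0.193]
eef_rot: [0.003, 0.118, 0.993, -0.004]
wrist_force: [0.4, -0.1, -1.0]
opening: 0.125
time_s: 6.22
eef_pos: [0.5717, 0.1327, 0.1916]
eef_rot: [0.001, 0.07, 0.998, -0.004]
wrist_force: [-0.1, -0.1, -0.1]
opening: 0.126
t 6.22 p [571.7 132.7 191.6] x [-0.99   0.14  -0.003] z [ 0.0024 -0.0079 -1.    ] F [-0.1 -0.1 -0.1] op 0.126 q6 -1.398
[ 0.031  0.23   1.602 -0.008  1.308 -1.398]
```

View pics/w6.png

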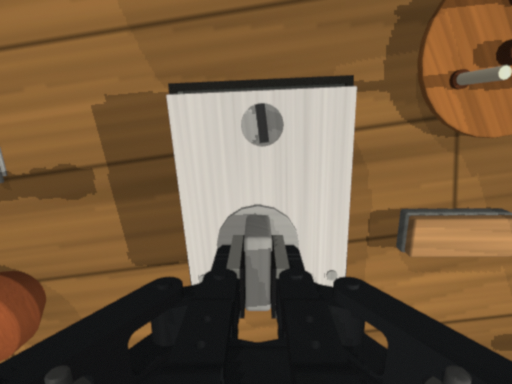

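The hole is visible at (262,124), and the slot shows as a dark bar through it, tilted a little from the image vertical. I'll measure both.

Run:
```python
from h import *
im=cv2.imread("pics/w6.png")
cv2.imwrite("pics/c6.png",cv2.resize(im[95:155,230:295],None,fx=9,fy=9,interpolation=cv2.INTER_CUBIC))
g=cv2.cvtColor(im,cv2.COLOR_BGR2GRAY)
roi=g[95:155,230:295]
m=(roi<165).astype(np.uint8)
n,l,s,c=cv2.connectedComponentsWithStats(m);print(s,c)
i=1+np.argmax(s[1:,4]);cs,_=cv2.findContours((l==i).astype(np.uint8),0,2);e=cv2.fitEllipse(max(cs,key=len));print(e)
u,v=e[0][0]+230,e[0][1]+95
print('hole',onz("w6",u,v,.0966),onz("w6",u,v,.0956))
m2=(roi<60).astype(np.uint8);n,l,s,c=cv2.connectedComponentsWithStats(m2);print(s,c)
i=1+np.argmax(s[1:,4]);ys,xs=np.nonzero(l==i)
# on plate z=.079
P=np.array([onz("w6",x+230,y+95,.079)[:2]*1000 for x,y in zip(xs,ys)],np.float32)
print(P.mean(0),cv2.minAreaRect(P)); w,V=np.linalg.eigh(np.cov(P.T));a=V[:,1];print(np.degrees(np.arctan2(a[1],a[0])),np.sqrt(12*w))
# box edges
for a_,b_ in(((168,92),(356,87)),((168,92),(188,270)),((356,87),(348,270))):
    A=onz("w6",*a_,.09);B=onz("w6",*b_,.09);print(A,B,np.degrees(np.arctan2(*(B-A)[1::-1])))
```

```text
[[   0    0   65   60 2457]
 [  11    8   43   44 1443]] [[31.93487993 29.61457061]
 [32.11088011 29.3049203 ]]
((32.043704986572266, 29.264131546020508), (41.375709533691406, 42.74631881713867), 4.992512226104736)
hole [0.51341706 0.14452682 0.0966    ] [0.51346291 0.14452755 0.0956    ]
[[   0    0   65   60 3603]
 [  26   10   12   37  297]] [[32.02581182 29.63669165]
 [31.68686869 27.84175084]]
[513.0919  144.39691] ((513.3090209960938, 144.4239044189453), (6.8299336433410645, 30.67953872680664), 88.88487243652344)
179.36984649755712 [ 6.81386334 30.65579807]
[0.478427   0.07362195 0.09      ] [0.49560517 0.22204947 0.09      ] 83.39827898890795
[0.478427   0.07362195 0.09      ] [0.63601281 0.05769763 0.09      ] -5.770250829692457
[0.49560517 0.22204947 0.09      ] [0.65631205 0.20607696 0.09      ] -5.67593646015252
```

View pics/c6.png

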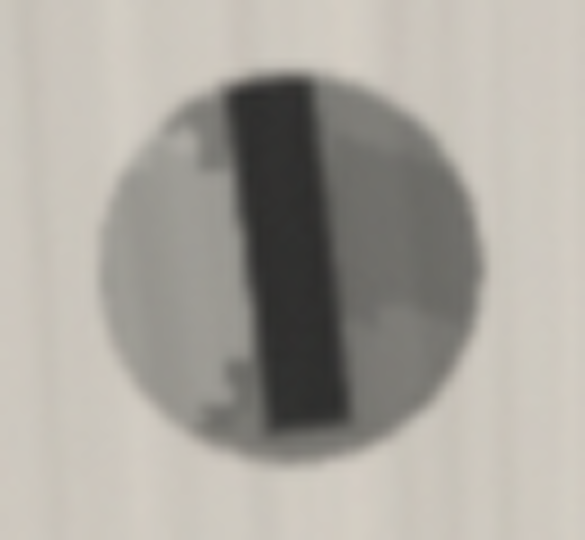

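The slot looks to be at heading ≈ -0.9° world, centred at (0.5131,0.1444), size 31x7 (expected 33x8.4). Next I measure the held stud in the same wrist camera, so errors cancel.

Run:
```python
from h import *
for t in('w5','w6'):
    q=np.load(t+".npz");D=q['d'];fx,fy,cx,cy=q['K'];u,v=np.meshgrid(np.arange(512),np.arange(384))
    P=np.stack([(u-cx)/fx*D,(v-cy)/fy*D,D],-1)@q['T'][:3,:3].T+q['T'][:3,3]
    r=q['rot'];M=R.from_quat([r[1],r[2],r[3],r[0]]).as_matrix();L=(P-q['eef'])@M*1000
    for y in (204,208,212,216,220,225,230,235,240,250,260,280,300,308): 
        print(t,y,[tuple(L[y,x].round(0)) for x in(225,240,250,258,266,275,290)])
im=cv2.imread("pics/w6.png");cv2.imwrite("pics/c6b.png",cv2.resize(im[190:330,190:330],None,fx=5,fy=4,interpolation=cv2.INTER_CUBIC))
```

```text
w5 204 [(np.float64(-26.0), np.float64(-35.0), np.float64(148.0)), (np.float64(-25.0), np.float64(-20.0), np.float64(146.0)), (np.float64(-26.0), np.float64(-9.0), np.float64(148.0)), (np.float64(-25.0), np.float64(-1.0), np.float64(147.0)), (np.float64(-25.0), np.float64(7.0), np.float64(147.0)), (np.float64(-26.0), np.float64(17.0), np.float64(149.0)), (np.float64(-35.0), np.float64(36.0), np.float64(180.0))]
w5 208 [(np.float64(-40.0), np.float64(-39.0), np.float64(179.0)), (np.float64(19.0), np.float64(-11.0), np.float64(-5.0)), (np.float64(20.0), np.float64(-5.0), np.float64(-8.0)), (np.float64(19.0), np.float64(-1.0), np.float64(-7.0)), (np.float64(20.0), np.float64(3.0), np.float64(-8.0)), (np.float64(-30.0), np.float64(17.0), np.float64(148.0)), (np.float64(-40.0), np.float64(36.0), np.float64(180.0))]
w5 212 [(np.float64(-44.0), np.float64(-39.0), np.float64(178.0)), (np.float64(17.0), np.float64(-11.0), np.float64(-7.0)), (np.float64(17.0), np.float64(-5.0), np.float64(-7.0)), (np.float64(17.0), np.float64(-1.0), np.float64(-7.0)), (np.float64(17.0), np.float64(3.0), np.flo
[... 9502 characters left out ...]
(-52.0)), (np.float64(-10.0), np.float64(-3.0), np.float64(-39.0)), (np.float64(-10.0), np.float64(1.0), np.float64(-39.0)), (np.float64(-11.0), np.float64(4.0), np.float64(-39.0)), (np.float64(-1.0), np.float64(7.0), np.float64(-53.0)), (np.float64(19.0), np.float64(10.0), np.float64(-83.0))]
w6 308 [(np.float64(18.0), np.float64(-8.0), np.float64(-85.0)), (np.float64(-5.0), np.float64(-6.0), np.float64(-53.0)), (np.float64(-14.0), np.float64(-3.0), np.float64(-40.0)), (np.float64(-15.0), np.float64(1.0), np.float64(-38.0)), (np.float64(-14.0), np.float64(4.0), np.float64(-40.0)), (np.float64(-4.0), np.float64(8.0), np.float64(-53.0)), (np.float64(18.0), np.float64(9.0), np.float64(-85.0))]
```

View pics/c6b.png

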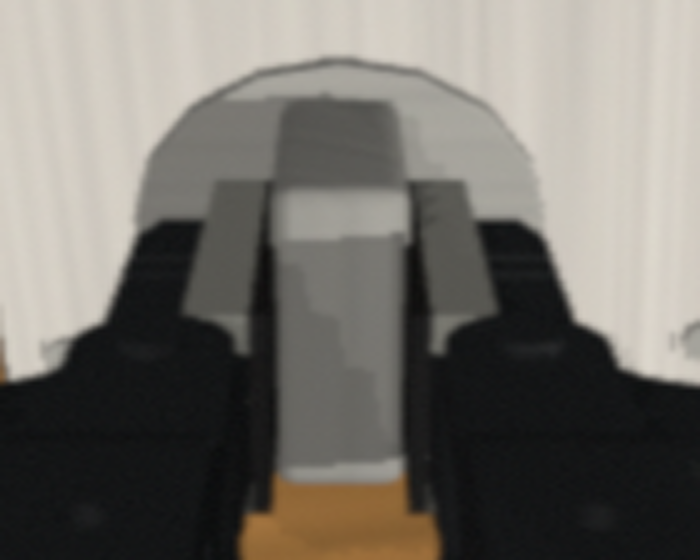

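In the camera frame the stud axis sits (-1.7,+1.1) mm from the reported TCP, consistently at both headings, so I'll align in the camera frame. Target TCP ≈ (0.5149,0.1434), tool heading 179.1°, levelled, with the foot about 20 mm above the panel.

```bash
python3 -m jog '[[[15,1,0],[-0.004,0.002,-0.06],0],[[35,2,8],[-0.0075,0.0035,-0.125],0],[[50,2.6,20],[-0.0075,0.0035,-0.125],0],[[57.7,2.6,38],[-0.0075,0.0035,-0.125],0],[[57.7,2.6,51],[-0.0075,0.0035,-0.125],0],[[57.7,2.6,51],[-0.0075,0.0035,-0.125],0],[[57.7,2.6,51],[-0.0075,0.0035,-0.125],0]]'
python3 - <<'E'
from h import *
o=snap('wrist','w7');st(o);snap('side','s7');snap('scene','c7')
a=cv2.resize(cv2.imread("pics/s7.png")[90:230,150:290],(400,400))
b=cv2.resize(cv2.imread("pics/c7.png")[90:230,220:360],(400,400))
cv2.imwrite("pics/sc7.png",np.hstack([a,b]))
E
```

```text
time_s: 6.85
eef_pos: [0.5149, 0.1423, 0.1403]
eef_rot: [-0.001, 0.009, 1.0, -0.0]
wrist_force: [0.0, -0.1, -0.4]
opening: 0.126
t 6.85 p [514.9 142.3 140.3] x [-1.     0.018  0.001] z [-1.3e-03 -3.0e-04 -1.0e+00] F [ 0.  -0.1 -0.4] op 0.126 q6 -1.505
```

View pics/sc7.png

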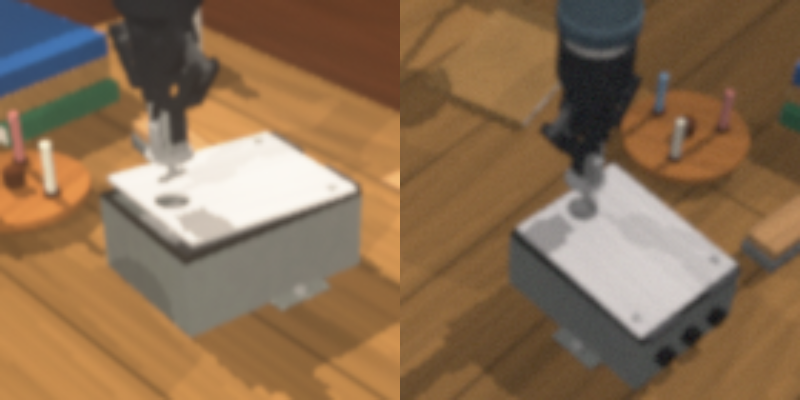

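View pics/w7.png

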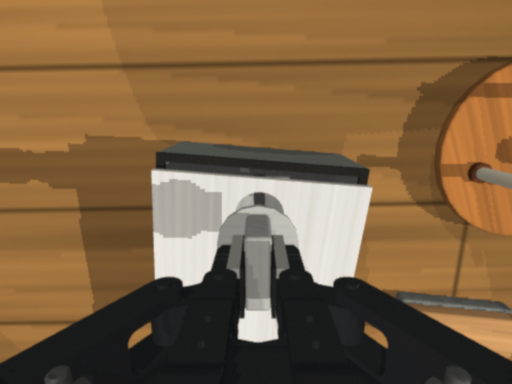

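Wrist view: the far edge of the hole and the end of the slot show just above the flange, near (260,198). I'll zoom for lateral alignment.

Run:
```python
from h import *
im=cv2.imread("pics/w7.png");cv2.imwrite("pics/c7b.png",cv2.resize(im[180:260,210:310],None,fx=8,fy=7,interpolation=cv2.INTER_CUBIC))
q=np.load("w7.npz");fx,fy,cx,cy=q['K'];Ti=np.linalg.inv(q['T'])
D=q['d'];u,v=np.meshgrid(np.arange(512),np.arange(384))
P=np.stack([(u-cx)/fx*D,(v-cy)/fy*D,D],-1)@q['T'][:3,:3].T+q['T'][:3,3]
L=(P-q['eef'])@axes(get_obs())*1000
k=(L[...,2]>-42)&(L[...,2]<-37)&(abs(L[...,1])<9)&(u>235)&(u<285)&(v>238)
g=L[k];print(len(g),np.percentile(g,[1,50,99],axis=0).round(1))
f=(L[...,2]>-35)&(L[...,2]<-15)&(u>250)&(u<266)&(v<240);g=L[f];print('front',np.median(g,axis=0).round(1))
for n,p in(('hole',(.5134,.1445,.0966)),('slot',(.5131,.1444,.079))):
    for dx in(0,-.0165):
        c=Ti@np.r_[np.array(p)+[dx,0,0],1];print(n,dx,fx*c[0]/c[2]+cx,fy*c[1]/c[2]+cy)
```

```text
1957 [[-15.7  -6.8 -41.2]
 [  3.2   0.7 -39.2]
 [ 18.3   7.4 -37.6]]
front [ 19.3   1.1 -25.3]
hole 0 259.3588959225956 213.99862080004294
hole -0.0165 258.96227431933687 190.82236380753108
slot 0 259.08232002685355 206.02003601452998
slot -0.0165 258.7099115777528 184.41995760559442
```

View pics/c7b.png

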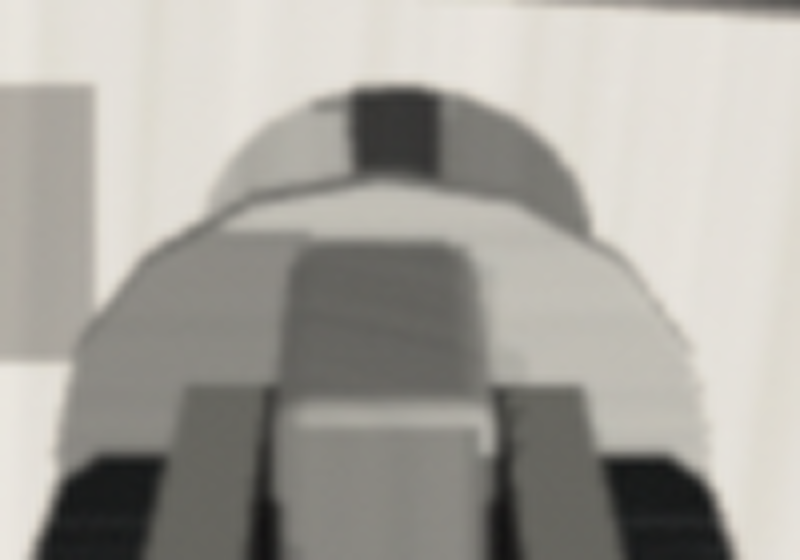

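The slot centre is at column 259.6 and the stud needs about +1.8 mm in tool y, because the arm stopped about 1.1 mm short. Heading is 179.0° against the slot's 179.1°. I'll correct this and come down to just above the panel.

```bash
python3 -m jog '[[[0.2,1.8,0],[0,0,0],0],[[0.2,1.8,6],[0,0,0],0],[[0.2,1.8,12],[0,0,0],0],[[0.2,1.8,14],[0,0,0],0],[[0.2,1.8,15],[0,0,0],0],[[0.2,1.8,15],[0,0,0],0]]'
python3 - <<'E'
from h import *
o=snap('wrist','w8');st(o)
im=cv2.imread("pics/w8.png");cv2.imwrite("pics/c8b.png",cv2.resize(im[180:260,210:310],None,fx=8,fy=7,interpolation=cv2.INTER_CUBIC))
E
```

```text
time_s: 7.5
eef_pos: [0.516, 0.1443, 0.1263]
eef_rot: [0.001, 0.008, 1.0, -0.0]
wrist_force: [0.1, -0.6, -0.8]
opening: 0.128
t 7.5 p [516.  144.3 126.3] x [-1.     0.017 -0.001] z [ 1.1e-03 -2.0e-04 -1.0e+00] F [ 0.1 -0.6 -0.8] op 0.128 q6 -1.503
```

View pics/c8b.png

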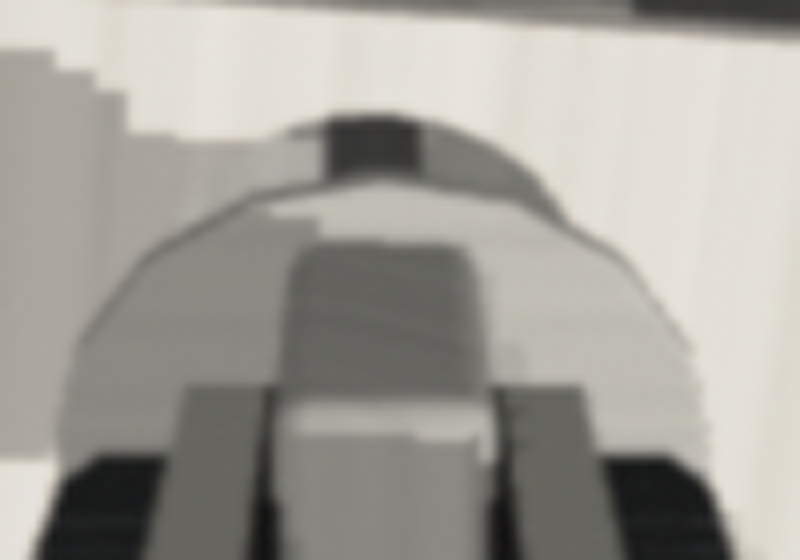

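```bash
cat > al.py <<'E'
from h import *
def al(t,us,vs,hv):
    q=np.load(t+".npz");fx,fy,cx,cy=q['K'];r=q['rot'];M=R.from_quat([r[1],r[2],r[3],r[0]]).as_matrix()
    f=lambda u,v,z:(onz(t,u,v,z)-q['eef'])@M*1000
    print(t,'slot pt',f(us,vs,.079),'hole far edge',f(us,hv,.0966), 'eef',q['eef'])
    D=q['d'];g=cv2.cvtColor(q['im'],cv2.COLOR_RGB2GRAY)
    u,v=np.meshgrid(np.arange(512),np.arange(384))
    L=(np.stack([(u-cx)/fx*D,(v-cy)/fy*D,D],-1)@q['T'][:3,:3].T+q['T'][:3,3]-q['eef'])@M*1000
    w=(L[...,2]>-36)&(L[...,2]<-14)&(L[...,0]>15)&(abs(L[...,1])<12)
    print(' wing front y',np.percentile(L[w][:,1],[1,99]),'x',np.median(L[w][:,0]))
    fl=(L[...,2]>-12)&(L[...,2]<-1)&(L[...,0]>4)&(L[...,0]<30);
    for vv in(222,225,228):
        k=fl[vv];y=L[vv][k][:,1];print(' flange row',vv,y.min(),y.max(),(y.min()+y.max())/2)
E
python3 -c "
from al import *
al('w7',259.6,198,192.3);al('w8',256.9,202,196.3)"
```

```text
w7 slot pt [ 8.00267323  2.45819084 61.31362397] hole far edge [16.99194937  2.31987947 43.72495851] eef [0.51494113 0.14229867 0.14030424]
 wing front y [-4.94194823  6.71336333] x 19.271426177286564
 flange row 222 -16.682009103564145 18.613145272496904 0.9655680844663799
 flange row 225 -17.801727816874653 19.577352744406845 0.887812463766096
 flange row 228 -18.710912475217867 20.55919640636761 0.9241419655748722
w8 slot pt [ 9.08689508  0.45614431 47.25253468] hole far edge [18.07726785  0.48757911 29.6427766 ] eef [0.51597949 0.14430597 0.12626242]
 wing front y [-5.01340796  6.69607023] x 19.298846258748945
 flange row 222 -16.58329928139941 18.546513047295115 0.9816068829478528
 flange row 225 -17.749125502736653 19.66549103915429 0.9581827682088182
 flange row 228 -18.944084067377798 20.786190410804952 0.9210531717135773
```

Residual is about -0.3 mm in y, with x within 0.2 mm. Now the slow descent at about 14 mm/s through the panel hole.

```bash
python3 -m jog '[[[-0.2,-0.3,1.2],[0,0,0],0],[[-0.2,-0.3,2.4],[0,0,0],0],[[-0.2,-0.3,3.6],[0,0,0],0],[[-0.2,-0.3,4.8],[0,0,0],0],[[-0.2,-0.3,6],[0,0,0],0],[[-0.2,-0.3,7.2],[0,0,0],0],[[-0.2,-0.3,8.4],[0,0,0],0],[[-0.2,-0.3,9.6],[0,0,0],0],[[-0.2,-0.3,10.8],[0,0,0],0],[[-0.2,-0.3,12],[0,0,0],0],[[-0.2,-0.3,13.2],[0,0,0],0],[[-0.2,-0.3,14.4],[0,0,0],0],[[-0.2,-0.3,15.6],[0,0,0],0],[[-0.2,-0.3,16.8],[0,0,0],0],[[-0.2,-0.3,18],[0,0,0],0],[[-0.2,-0.3,18],[0,0,0],0]]'
python3 - <<'E'
from h import *
o=snap('wrist','w9');st(o);st(get_obs());print(o['torque'])
E
```

```text
time_s: 8.88
eef_pos: [0.5162, 0.144, 0.1083]
eef_rot: [0.001, 0.008, 1.0, -0.0]
wrist_force: [-0.5, 0.5, -1.7]
opening: 0.129
t 8.88 p [516.2 144.  108.3] x [-1.     0.017 -0.001] z [ 1.1e-03 -2.0e-04 -1.0e+00] F [-0.5  0.5 -1.7] op 0.129 q6 -1.503
t 8.93 p [516.3 144.  108.4] x [-1.     0.017 -0.001] z [ 1.3e-03 -2.0e-04 -1.0e+00] F [ 0.6 -0.3 -0.7] op 0.129 q6 -1.503
[-0.01814962 -0.01198898 -0.04212338]
```

```bash
python3 -m jog '[[[0,0,1],[0,0,0],0],[[0,0,2],[0,0,0],0],[[0,0,3],[0,0,0],0],[[0,0,4],[0,0,0],0],[[0,0,5],[0,0,0],0],[[0,0,6],[0,0,0],0],[[0,0,7],[0,0,0],0],[[0,0,8],[0,0,0],0],[[0,0,9],[0,0,0],0],[[0,0,10],[0,0,0],0],[[0,0,10],[0,0,0],0]]'
python3 - <<'E'
from h import *
o=snap('wrist','w10');st(o);print(o['torque'])
E
```

```text
time_s: 9.85
eef_pos: [0.516, 0.144, 0.0981]
eef_rot: [0.0, 0.008, 1.0, -0.0]
wrist_force: [-1.5, 0.2, -1.6]
opening: 0.13
t 9.85 p [516.  144.   98.1] x [-1.     0.017 -0.001] z [ 5.e-04 -1.e-04 -1.e+00] F [-1.5  0.2 -1.6] op 0.13 q6 -1.503
[ 0.00984989  0.0930643  -0.04685967]
```

```bash
python3 -m jog '[[[0,0,0.8],[0,0,0],0],[[0,0,1.6],[0,0,0],0],[[0,0,2.4],[0,0,0],0],[[0,0,3],[0,0,0],0],[[0,0,3],[0,0,0],0]]'
python3 -m jog '[[[0,0,0.8],[0,0,0],0],[[0,0,1.6],[0,0,0],0],[[0,0,2.4],[0,0,0],0],[[0,0,3],[0,0,0],0],[[0,0,3],[0,0,0],0]]'
python3 - <<'E'
from h import *
o=snap('wrist','w11');st(o);print(o['torque'])
E
```

```text
time_s: 10.32
eef_pos: [0.5161, 0.144, 0.0956]
eef_rot: [0.0, 0.008, 1.0, -0.0]
wrist_force: [-3.1, -0.3, 4.1]
opening: 0.131
time_s: 10.73
eef_pos: [0.5161, 0.1441, 0.0932]
eef_rot: [0.0, 0.008, 1.0, -0.0]
wrist_force: [-3.8, -0.5, 6.0]
opening: 0.125
t 10.73 p [516.1 144.1  93.2] x [-1.     0.017 -0.001] z [ 5.e-04 -2.e-04 -1.e+00] F [-3.8 -0.5  6. ] op 0.125 q6 -1.503
[5.01435022e-04 7.84310840e-01 5.04145562e-02]
```

View pics/w11.png

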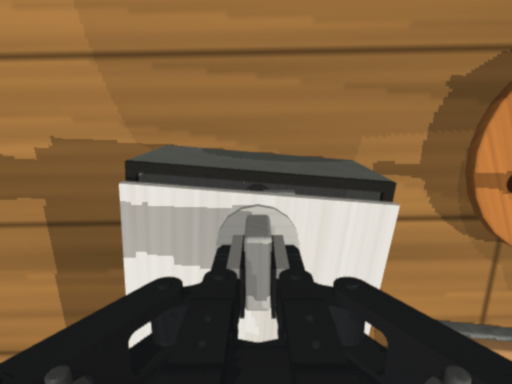

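Run:
```python
from al import *
for t in('w8','w11'):
    q=np.load(t+".npz");fx,fy,cx,cy=q['K'];r=q['rot'];M=R.from_quat([r[1],r[2],r[3],r[0]]).as_matrix();D=q['d']
    u,v=np.meshgrid(np.arange(512),np.arange(384))
    L=(np.stack([(u-cx)/fx*D,(v-cy)/fy*D,D],-1)@q['T'][:3,:3].T+q['T'][:3,3]-q['eef'])@M*1000
    top=(v>245)&(v<305)&(u>250)&(u<266); print(t,'wing top z',L[top].mean(0))
    p=np.polyfit(L[top][:,0],L[top][:,2],1);print('slope',p)
    f=(v>212)&(v<218)&(u>235)&(u<243);print('flange',L[f].mean(0))
    f=(v>225)&(v<235)&(u>252)&(u<264);print('front',L[f].mean(0))
    if t=='w11':
        f=(v>205)&(v<225)&(u>310)&(u<350);W=(np.stack([(u-cx)/fx*D,(v-cy)/fy*D,D],-1)@q['T'][:3,:3].T+q['T'][:3,3]);print('panel',W[f].mean(0))
```

```text
w8 wing top z [  2.13272984   1.06770892 -39.7085048 ]
slope [ -0.33323838 -38.99779737]
flange [18.35577192 -8.68042784 -7.43114738]
front [ 19.8938954    1.05109813 -31.95325779]
w11 wing top z [  2.07489391   1.08921255 -39.60646961]
slope [ -0.23817122 -39.11228959]
flange [18.34219334 -8.66390472 -7.39100991]
front [ 20.45480478   1.06631953 -33.39168587]
panel [0.49947672 0.18338811 0.09742118]
```

There's no slip in the grip, and the foot is about 6 mm below the plate top, in the slot. The flange is just meeting the panel with about 6 N. The side force of -3.8 N along x I'll relieve by 0.5 mm, then press on towards the stop.

```bash
python3 -m jog '[[[0.5,0,0],[0,0,0],0],[[0.5,0,1],[0,0,0],0],[[0.5,0,2],[0,0,0],0],[[0.5,0,3],[0,0,0],0],[[0.5,0,4],[0,0,0],0],[[0.5,0,4],[0,0,0],0]]'
python3 - <<'E'
from h import *
o=get_obs();st(o);print(o['torque'])
E
```

```text
time_s: 11.28
eef_pos: [0.5159, 0.1441, 0.0899]
eef_rot: [0.001, 0.008, 1.0, -0.0]
wrist_force: [-2.4, -0.0, 7.3]
opening: 0.131
t 11.28 p [515.9 144.1  89.9] x [-1.     0.017 -0.001] z [ 1.1e-03 -2.0e-04 -1.0e+00] F [-2.4 -0.   7.3] op 0.131 q6 -1.503
[-0.04399395  0.76583323 -0.00424048]
```

```bash
python3 -m jog '[[[0.5,0,1],[0,0,0],0],[[0.5,0,2],[0,0,0],0],[[0.5,0,3],[0,0,0],0],[[0.5,0,4],[0,0,0],0],[[0.5,0,4.5],[0,0,0],0],[[0.5,0,4.5],[0,0,0],0]]'
python3 - <<'E'
from h import *
o=get_obs();st(o);print(o['torque'])
E
python3 -m jog '[[[0.3,0,0.7],[0,0,0],0],[[0.3,0,1.4],[0,0,0],0],[[0.3,0,2],[0,0,0],0],[[0.3,0,2],[0,0,0],0]]'
python3 - <<'E'
from h import *
o=get_obs();st(o);print(o['torque'])
E
```

```text
time_s: 11.78
eef_pos: [0.5157, 0.1441, 0.0863]
eef_rot: [0.001, 0.008, 1.0, -0.0]
wrist_force: [-3.4, -0.7, 8.9]
opening: 0.127
t 11.78 p [515.7 144.1  86.3] x [-1.     0.017 -0.002] z [ 1.7e-03 -2.0e-04 -1.0e+00] F [-3.4 -0.7  8.9] op 0.127 q6 -1.503
[-0.05219631  0.77772913  0.03025401]
time_s: 12.12
eef_pos: [0.5157, 0.1441, 0.0852]
eef_rot: [0.001, 0.008, 1.0, -0.0]
wrist_force: [-2.6, -0.6, 7.6]
opening: 0.125
t 12.12 p [515.7 144.1  85.2] x [-1.     0.017 -0.002] z [ 2.3e-03 -3.0e-04 -1.0e+00] F [-2.6 -0.6  7.6] op 0.125 q6 -1.503
[-0.10099737  0.84431735  0.0209655 ]
```

```bash
python3 -m jog '[[[0.3,0,0.8],[0,0.001,0],0],[[0.3,0,1.6],[0,0.001,0],0],[[0.3,0,2.2],[0,0.002,0],0],[[0.3,0,2.2],[0,0.002,0],0]]'
python3 - <<'E'
from h import *
o=snap('wrist','w12');st(o);print(o['torque'])
q=np.load("w12.npz");fx,fy,cx,cy=q['K'];D=q['d']
u,v=np.meshgrid(np.arange(512),np.arange(384))
W=np.stack([(u-cx)/fx*D,(v-cy)/fy*D,D],-1)@q['T'][:3,:3].T+q['T'][:3,3]
L=(W-q['eef'])@axes(o)*1000
f=(v>205)&(v<225)&(u>310)&(u<350);print('panel',W[f].mean(0))
f=(v>225)&(v<300)&(u>310)&(u<330)&(W[...,2]>.08);print('panel',W[f][::400])
f=(v>245)&(v<305)&(u>250)&(u<266); print('wing top z',L[f].mean(0))
E
```

```text
time_s: 12.45
eef_pos: [0.5159, 0.1442, 0.0848]
eef_rot: [0.0, 0.008, 1.0, -0.0]
wrist_force: [-7.7, -1.0, 14.1]
opening: 0.126
t 12.45 p [515.9 144.2  84.8] x [-1.     0.016 -0.001] z [ 1.e-03 -4.e-04 -1.e+00] F [-7.7 -1.  14.1] op 0.126 q6 -1.503
[-0.05581397  1.23009644  0.0367097 ]
panel [0.49942206 0.18358778 0.0886273 ]
panel [[0.50531554 0.17368978 0.08893791]
 [0.51762645 0.17466068 0.08865173]
 [0.53056562 0.17570116 0.08821661]
 [0.50230744 0.16381513 0.15362706]]
wing top z [  2.23474372   1.09177037 -39.89155603]
```

View pics/w12.png

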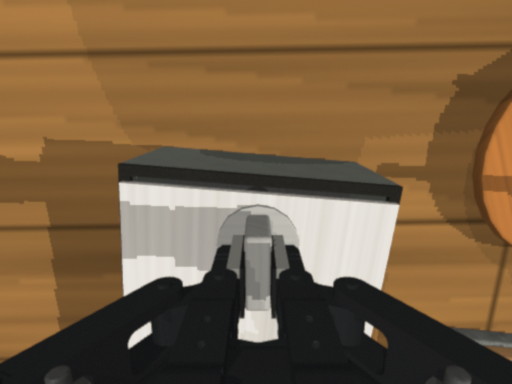

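Fz jumped to 14 N over the last 0.4 mm, and the panel by the hole dropped from 0.0974 to 0.0886 (0.087 plus the 0.8 mm camera bias), so this is the stop. Now I turn clockwise (+ about tool z), keeping a light push.

```bash
python3 -m jog '[[[0.3,0,0.6],[0,0,0.08],0],[[0.3,0,0.7],[0,0,0.16],0],[[0.3,0,0.7],[0,0,0.24],0],[[0.3,0,0.7],[0,0,0.32],0],[[0.3,0,0.7],[0,0,0.4],0],[[0.3,0,0.7],[0,0,0.4],0]]'
python3 - <<'E'
from h import *
o=get_obs();st(o);print(o['torque'],np.degrees(np.arctan2(*axes(o)[1::-1,0])))
E
```

```text
time_s: 13.0
eef_pos: [0.5173, 0.1441, 0.0857]
eef_rot: [0.002, 0.209, 0.978, 0.0]
wrist_force: [0.0, -1.2, 8.3]
opening: 0.129
t 13.0 p [517.3 144.1  85.7] x [-0.913  0.408 -0.004] z [ 4.7e-03 -5.0e-04 -1.0e+00] F [ 0.  -1.2  8.3] op 0.129 q6 -1.099
[-0.01540712  0.21813239 -0.07349258] 155.90048583980575
```

```bash
python3 -m jog '[[[0.5,-0.2,1.2],[0.0015,0.004,0.06],0],[[0.5,-0.2,1.5],[0.0015,0.004,0.14],0],[[0.5,-0.2,1.5],[0.0015,0.004,0.22],0],[[0.5,-0.2,1.5],[0.0015,0.004,0.3],0],[[0.5,-0.2,1.5],[0.0015,0.004,0.38],0],[[0.5,-0.2,1.5],[0.0015,0.004,0.46],0],[[0.5,-0.2,1.5],[0.0015,0.004,0.5],0],[[0.5,-0.2,1.5],[0.0015,0.004,0.5],0]]'
python3 - <<'E'
from h import *
o=get_obs();st(o);print(o['torque'],np.degrees(np.arctan2(*axes(o)[1::-1,0])))
E
```

```text
time_s: 13.67
eef_pos: [0.5186, 0.144, 0.0859]
eef_rot: [0.002, 0.445, 0.895, 0.001]
wrist_force: [-1.2, -0.4, 8.2]
opening: 0.126
t 13.67 p [518.6 144.   85.9] x [-0.603  0.797 -0.002] z [ 4.6e-03  8.0e-04 -1.0e+00] F [-1.2 -0.4  8.2] op 0.126 q6 -0.598
[-0.05431952  0.19329203 -0.00775354] 127.11673849562267
```

Run:
```python
from h import *
o=snap('wrist','w13');st(o)
q=np.load("w13.npz");fx,fy,cx,cy=q['K'];D=q['d']
u,v=np.meshgrid(np.arange(512),np.arange(384))
W=np.stack([(u-cx)/fx*D,(v-cy)/fy*D,D],-1)@q['T'][:3,:3].T+q['T'][:3,3]
L=(W-q['eef'])@axes(o)*1000
f=(v>245)&(v<305)&(u>250)&(u<266); print('wing top',L[f].mean(0),W[f].mean(0))
f=(v>225)&(v<235)&(u>252)&(u<264);print('front',L[f].mean(0))
k=(W[...,2]>.08)&(W[...,2]<.1)&(v<230)&((u<215)|(u>300));P=W[k];A=np.c_[P[:,:2]-[.515,.143],np.ones(len(P))];s=np.linalg.lstsq(A,P[:,2],rcond=None)[0];print('panel plane',s,len(P))
```

```text
t 13.67 p [518.6 144.   85.9] x [-0.603  0.797 -0.002] z [ 4.6e-03  8.0e-04 -1.0e+00] F [-1.2 -0.4  8.2] op 0.126 q6 -0.598
wing top [  1.93977577  -0.5418327  -39.32719872] [0.51685866 0.14517191 0.12517514]
front [ 19.42116016  -0.53815989 -30.74606341]
panel plane [0.01441253 0.01570327 0.08750505] 11332
```

View pics/w13.png

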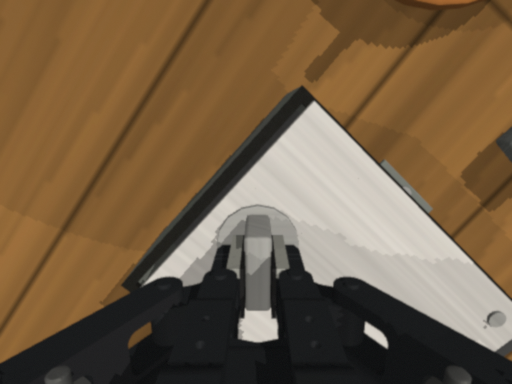

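The wing is held square and the panel is at its stop, but the stud has drifted about 2.6 mm along +x, which the slot allows. I'll bring it back on axis while finishing the turn.

```bash
python3 -m jog '[[[0.5,-0.8,1.2],[0.004,0.002,0.04],0],[[1,-1.6,1.4],[0.004,0.002,0.1],0],[[1.3,-2.2,1.4],[0.004,0.002,0.16],0],[[1.3,-2.2,1.4],[0.004,0.002,0.24],0],[[1.3,-2.2,1.4],[0.004,0.002,0.32],0],[[1.3,-2.2,1.4],[0.004,0.002,0.38],0],[[1.3,-2.2,1.4],[0.004,0.002,0.38],0]]'
python3 - <<'E'
from h import *
o=get_obs();st(o);print(o['torque'],np.degrees(np.arctan2(*axes(o)[1::-1,0])))
E
```

```text
time_s: 14.3
eef_pos: [0.5182, 0.1436, 0.0862]
eef_rot: [0.002, 0.607, 0.795, 0.002]
wrist_force: [0.3, 0.1, 8.9]
opening: 0.129
t 14.3 p [518.2 143.6  86.2] x [-0.263  0.965 -0.001] z [ 4.6e-03  7.0e-04 -1.0e+00] F [0.3 0.1 8.9] op 0.129 q6 -0.217
[-0.11309822  0.1679898  -0.0404441 ] 105.24931922189701
```

Each call starts from a pose already deflected by the spring load, so shifts come up short. I'll over-command to compensate, first recentring and pressing, then finishing the turn.

```bash
python3 -m jog '[[[0.5,-1.1,1],[0.004,0,0],0],[[1,-2.2,2],[0.006,0,0],0],[[1.4,-3.2,2],[0.008,0.001,0.05],0],[[1.4,-3.2,2],[0.008,0.001,0.13],0],[[1.4,-3.2,2],[0.008,0.001,0.21],0],[[1.4,-3.2,2],[0.008,0.001,0.29],0],[[1.4,-3.2,2],[0.008,0.001,0.29],0]]'
python3 - <<'E'
from h import *
o=snap('wrist','w14');st(o);print(o['torque'],np.degrees(np.arctan2(*axes(o)[1::-1,0])))
q=np.load("w14.npz");fx,fy,cx,cy=q['K'];D=q['d']
u,v=np.meshgrid(np.arange(512),np.arange(384))
W=np.stack([(u-cx)/fx*D,(v-cy)/fy*D,D],-1)@q['T'][:3,:3].T+q['T'][:3,3]
L=(W-q['eef'])@axes(o)*1000
k=(L[...,2]>-42)&(L[...,2]<-37)&(abs(L[...,1])<9)&(u>235)&(u<285)&(v>238)
g=L[k];print(len(g),np.percentile(g,[1,50,99],axis=0).round(1))
f=(v>225)&(v<235)&(u>252)&(u<264);print('front',L[f].mean(0),W[f].mean(0))
E
```

```text
time_s: 14.88
eef_pos: [0.5168, 0.1439, 0.086]
eef_rot: [0.0, 0.717, 0.697, 0.001]
wrist_force: [-0.9, -1.0, 7.9]
opening: 0.122
t 14.88 p [516.8 143.9  86. ] x [0.028 1.    0.001] z [ 9.e-04  7.e-04 -1.e+00] F [-0.9 -1.   7.9] op 0.122 q6 0.078
[-0.07837193  0.14721432 -0.03619015] 88.38560874838981
1962 [[-16.4  -7.4 -41.2]
 [  2.5  -1.5 -39.2]
 [ 17.5   7.3 -37.6]]
front [ 18.49368974  -1.45625324 -30.56845413] [0.5158408  0.16242348 0.11654827]
```

View pics/w14.png

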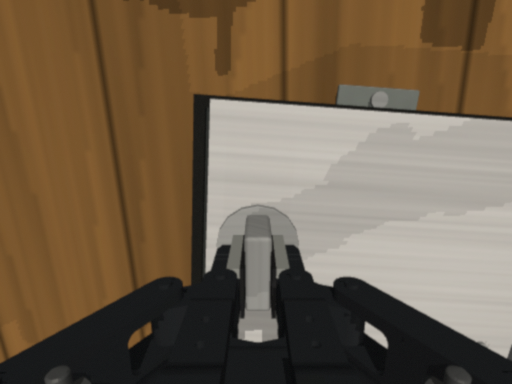

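The turn is at 90.6° in total with almost no torque. The stud sits about 2.2 mm to +x of the axis, so I'll centre it before letting it rise into the notch.

```bash
python3 -m jog '[[[0,-1,1],[0.002,0,0],0],[[0,-2,1.2],[0.004,0,0],0],[[0,-3,1.2],[0.004,0,0],0],[[0,-3.2,1.2],[0.004,0,0],0],[[0,-3.2,1.2],[0.004,0,0],0]]'
python3 - <<'E'
from h import *
o=snap('wrist','w15');st(o);print(o['torque'],np.degrees(np.arctan2(*axes(o)[1::-1,0])))
q=np.load("w15.npz");fx,fy,cx,cy=q['K'];D=q['d']
u,v=np.meshgrid(np.arange(512),np.arange(384))
W=np.stack([(u-cx)/fx*D,(v-cy)/fy*D,D],-1)@q['T'][:3,:3].T+q['T'][:3,3]
f=(v>225)&(v<235)&(u>252)&(u<264);print('front',W[f].mean(0))
E
```

```text
time_s: 15.35
eef_pos: [0.5168, 0.144, 0.087]
eef_rot: [0.001, 0.716, 0.698, 0.002]
wrist_force: [2.9, -1.0, 7.4]
opening: 0.128
t 15.35 p [516.8 144.   87. ] x [0.025 1.    0.001] z [ 3.9e-03  9.0e-04 -1.0e+00] F [ 2.9 -1.   7.4] op 0.128 q6 0.075
[-0.11810844 -0.3199936  -0.0127963 ] 88.55548855424043
front [0.51569878 0.16241508 0.11748824]
```

```bash
python3 -m jog '[[[0,-1,-0.5],[0.002,0,0],0],[[0,-1,-1],[0.002,0,0],0],[[0,-1,-1.5],[0.002,0,0],0],[[0,-1,-2],[0.002,0,0],0],[[0,-1,-2.2],[0.002,0,0],0],[[0,-1,-2.2],[0.002,0,0],0]]'
python3 - <<'E'
from h import *
o=snap('wrist','w16');st(o);print(o['torque'],np.degrees(np.arctan2(*axes(o)[1::-1,0])))
q=np.load("w16.npz");fx,fy,cx,cy=q['K'];D=q['d']
u,v=np.meshgrid(np.arange(512),np.arange(384))
W=np.stack([(u-cx)/fx*D,(v-cy)/fy*D,D],-1)@q['T'][:3,:3].T+q['T'][:3,3]
f=(v>225)&(v<235)&(u>252)&(u<264);print('front',W[f].mean(0))
k=(W[...,2]>.08)&(W[...,2]<.1)&(v<270)&(v>125)&((u<205)|(u>310))&(u>212);P=W[k];A=np.c_[P[:,:2]-[.515,.143],np.ones(len(P))];s=np.linalg.lstsq(A,P[:,2],rcond=None)[0];print('panel plane',s,len(P))
E
```

```text
time_s: 15.9
eef_pos: [0.5171, 0.144, 0.09]
eef_rot: [0.001, 0.716, 0.698, 0.002]
wrist_force: [1.6, 0.4, 4.0]
opening: 0.129
t 15.9 p [517.1 144.   90. ] x [0.025 1.    0.001] z [ 0.0047  0.0011 -1.    ] F [1.6 0.4 4. ] op 0.129 q6 0.075
[-0.01734098 -0.33480409  0.04493007] 88.54887227085516
front [0.51596156 0.16297362 0.12190712]
panel plane [-0.02841794  0.0030281   0.09278055] 28831
```

TCP z is 0.0900, 5 mm above the stop. The panel by the hole stands 5 mm up and its slope of 0.028 fits the locked value 0.031. I'll relieve the remaining load and check that it stays.

```bash
python3 -m jog '[[[0,0.1,-0.3],[0,0,0],0],[[0,0.1,-0.6],[0,0,0],0],[[0,0.1,-0.6],[0,0,0],0]]'
python3 - <<'E'
from h import *
o=get_obs();st(o);print(o['torque'])
E
```

```text
time_s: 16.2
eef_pos: [0.5171, 0.1439, 0.0901]
eef_rot: [0.001, 0.716, 0.698, 0.002]
wrist_force: [4.1, -0.1, -2.1]
opening: 0.127
t 16.2 p [517.1 143.9  90.1] x [0.025 1.    0.001] z [ 0.0044  0.0011 -1.    ] F [ 4.1 -0.1 -2.1] op 0.127 q6 0.075
[ 0.02967189 -0.4668206   0.02835545]
```

The vertical force reversed to -2 N with no further rise, so the stud is holding in the notch. I'll open and retreat upward.

```bash
python3 -m jog '[[[0,0,0],[0,0,0],0.15],[[0,0,0],[0,0,0],0.2],[[0,0,0],[0,0,0],0.3],[[0,0,0],[0,0,0],0.4],[[0,0,0],[0,0,0],0.4],[[0,0,0],[0,0,0],0.4]]'
python3 - <<'E'
from h import *
o=snap('wrist','w17');st(o)
im=cv2.imread("pics/w17.png");cv2.imwrite("pics/c17.png",cv2.resize(im[130:384,130:390],None,fx=2.4,fy=2.3))
E
```

```text
time_s: 16.7
eef_pos: [0.5168, 0.144, 0.0899]
eef_rot: [0.001, 0.716, 0.698, 0.002]
wrist_force: [0.2, 0.2, 0.3]
opening: 0.401
t 16.7 p [516.8 144.   89.9] x [0.025 1.    0.001] z [ 0.0038  0.0011 -1.    ] F [0.2 0.2 0.3] op 0.401 q6 0.075
```

View pics/c17.png

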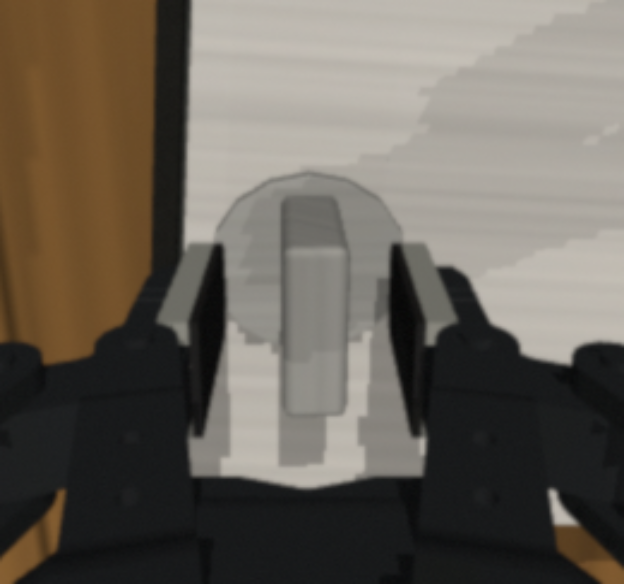

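The jaws are clear of the wing and the stud stands by itself. Retreating upward, then checking.

```bash
python3 -m jog '[[[0,0,-6],[0,0,0],0.4],[[0,0,-18],[0,0,0],0.4],[[0,0,-40],[0,0,0],0.4],[[0,0,-70],[0,0,0],0.4],[[0,0,-100],[0,0,0],0.4],[[0,0,-110],[0,0,0],0.4],[[0,0,-110],[0,0,0],0.4]]'
python3 - <<'E'
from h import *
o=snap('wrist','w18');st(o);snap('side','s18');snap('scene','c18')
q=np.load("w18.npz");fx,fy,cx,cy=q['K'];D=q['d']
u,v=np.meshgrid(np.arange(512),np.arange(384))
W=np.stack([(u-cx)/fx*D,(v-cy)/fy*D,D],-1)@q['T'][:3,:3].T+q['T'][:3,3]
hsv=cv2.cvtColor(q['im'],cv2.COLOR_RGB2HSV)
k=(W[...,2]>.08)&(W[...,2]<.1)&(v<240)&(hsv[...,2]>120)&(hsv[...,1]<60);P=W[k]
d=np.hypot(P[:,0]-.515,P[:,1]-.144);P=P[(d>.03)&(P[:,0]>.485)&(P[:,0]<.67)];A=np.c_[P[:,:2]-[.515,.143],np.ones(len(P))];s=np.linalg.lstsq(A,P[:,2],rcond=None)[0];print('panel plane',s,len(P))
k=(W[...,2]>.108)&(W[...,2]<.14)&(abs(W[...,0]-.515)<.03)&(abs(W[...,1]-.144)<.03)&(v<240);P=W[k];print(len(P),P[:,2].max());print(cv2.minAreaRect((P[P[:,2]>.12][:,:2]*1000).astype(np.float32)))
a=cv2.resize(cv2.imread("pics/s18.png")[90:230,150:290],(400,400));b=cv2.resize(cv2.imread("pics/c18.png")[90:230,220:360],(400,400))
cv2.imwrite("pics/sc18.png",np.hstack([a,b]))
E
```

```text
time_s: 17.33
eef_pos: [0.5189, 0.144, 0.2046]
eef_rot: [0.004, 0.716, 0.698, 0.005]
wrist_force: [0.2, -0.0, -0.0]
opening: 0.401
t 17.33 p [518.9 144.  204.6] x [0.025 1.    0.002] z [ 0.0119  0.0015 -0.9999] F [ 0.2 -0.  -0. ] op 0.401 q6 0.075
panel plane [-0.0313306   0.00293337  0.09330232] 22045
712 0.13148007322961644
((516.182373046875, 144.87210083007812), (35.58193588256836, 11.284217834472656), 88.6731185913086)
```

View pics/w18.png

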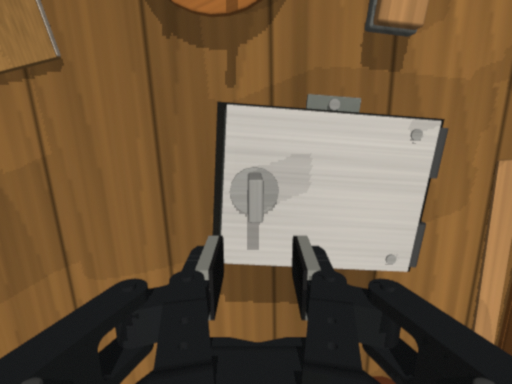

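View pics/sc18.png

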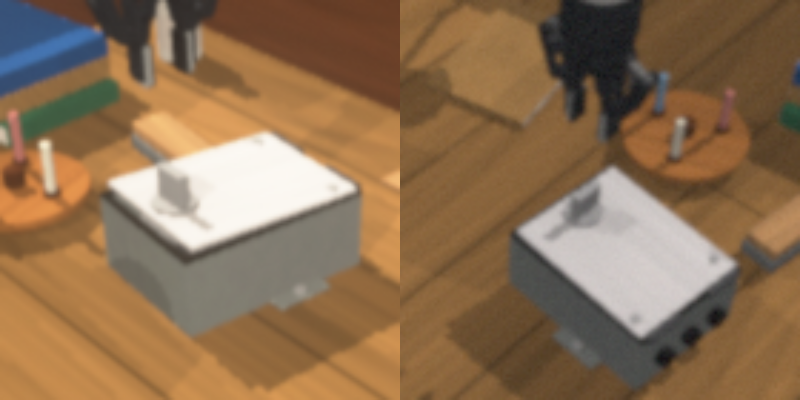

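View pics/c18.png

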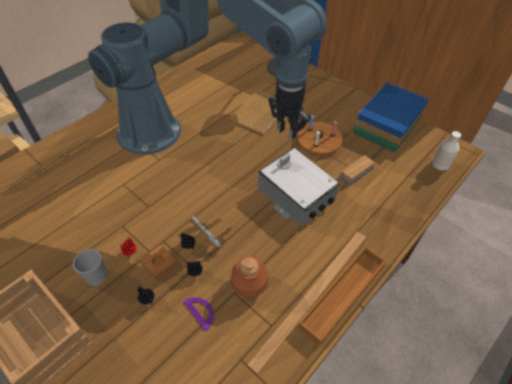

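The wrist view shows the stud locked at (255,195), with its wing along world y (88.7°, about 90° from the slot). The panel slope is 0.0313 (locked value 0.031). In the scene view nothing else has moved. Handing in.

```bash
python3 -c "
from bench import *
print(hand_in())"
```

```text
the job is handed in; nothing more can be done
None
```

The job is done and handed in at about 17.5 s: the stud alone holds the panel down, and the gripper is clear above the box. I took the steel stud from the block, lowered its bar through the panel hole into the slot, pressed to the stop, turned it about 90° clockwise, let it rise and released it.

**Forces:** the largest wrist force I read while pressing and turning was about 16 N. Before release, the vertical force on the tool reversed to -2 N with no further rise, so the stud was already caught in its notch.

**Last checks:**
- Panel slope is 0.0313, against 0.031 for locked.
- The panel by the hole stands about 5 mm above its stop.
- The wing lies at 88.7°, against a slot direction of about -0.9°.
- By eye in the scene view, nothing else on the desk moved.

**What disagreed:**
- **Fingertips:** they appeared about 15 mm behind the reported tool point, not 14 mm ahead, so I followed the images.
- **Cameras and arm:** they differed by about 1.5 mm.
- **Stud position:** it sits about 2–3 mm towards +x of the measured hole axis. My attempt to centre it did not shift it.
- **Slot direction:** I read it from the wrist camera, through the hole. The slow descent, with no contact until the flange met the panel, confirmed it, so no search by feel was needed.

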